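# Unlatch and open the gate of a bench test enclosure

### The job

Open the gate of the clear-sided test enclosure: pinch the upright lift tab of its latch bar, ease the shut gate inwards until it meets the rubber buffer so that the bar gets out from under the keeper's nose, lift the bar up out of the keeper, then swing the gate towards you until it stands wide open, nearly square to the enclosure, and let go with the bar back down on its rest. Do it gently: feel for the keeper and never force anything against it, do not fling the gate, and leave everything else on the bench where it is.

Things in the scene. Friction and masses are not known exactly. Their poses are not given: they have to be found in the camera images.
- guard: Fixed open-topped test enclosure: base plate 270 x 290 x 16 mm, posts 155 mm high, clear panels, circuit board inside (60 mm high). Origin at table height in the shut gate's middle plane; x points inwards (away from the robot), y left along the gate, z up. Plate spans x -20..250, y -150..140 mm; hinge axis x 0, y 94; leaf to y -88; right post, with the keeper, y -122.
- gate_hinge (a point): Point on the gate's vertical hinge axis, at table height. Its axes turn with the gate: y along the leaf towards the hinge, x through the leaf (inwards when shut). The leaf is 176 mm wide, 12 mm thick, from 22 to 155 mm above the table: aluminium frame with a clear panel, 0.6 kg.
- gate (a joint): Gate angle in rad: about 0 as found (shut), growing as the free edge swings out to the robot (clockwise from above), stop at 1.75. Stiff hinges: it stays where it is left and takes 2 to 4 N at the lift tab to move. From shut it can also be pushed inwards (negative, to -0.09) as far as the keeper lets the bar go.
- latch (a joint): Angle of the steel latch bar on the gate's outer face, rad: 0 = level, down on its own rest; grows as the free end is lifted; stop at 0.32; falls back by its weight (0.15 kg). With the gate shut, 0.17 or more (0.22 is safe) takes its end over the keeper's nose: the tab's grasp point then rises 22 mm or more and moves about 10 mm hingewards. Past gate 0.2 the bar may come down.
- latch_pivot (a point): Pivot of the latch bar on the gate's outer face, 44 mm from the hinge axis along the leaf, 135 mm above the table, 13 mm outside the leaf's middle plane. The bar is level, 14 mm high, 8 mm thick, centred on this height, and reaches 180 mm from the pivot: 48 mm past the leaf's free edge, its end lying in the keeper.
- tab (a point): Grasp point of the lift tab, an upright steel plate on the bar, 30 mm wide along the gate, 10 mm thick through it, top 206 mm above the table. The point is in the plate's middle, 187 mm up, 32 mm above the leaf; 125 mm from the pivot along the bar and 52 mm above it; 169 mm from the hinge axis. Pinch it from above across the 10 mm; the bar turns between the pads as it rises.
- keeper: Steel keeper on the right post, 20 mm wide; origin at table height, enclosure x 0, y -122 mm. A pocket open at the top: front lip with a nose reaching 16 mm inwards over the bar, top 153 mm up; at the back a rubber buffer to 180 mm up, springy (15 N/mm for 1 mm, then hard). Between nose and buffer the bar has 1.5 mm play. 10 N on the keeper is too much; lifting under the nose jams.
- keeper_mouth (a point): Nominal middle of the keeper's pocket, at the height of the nose's top. The jaw (lip, nose and buffer together) is set in or out of this by up to 7 mm, and that setting is not measured: the shut gate must be eased 0 to 15 mm inwards before the bar clears the nose, and meets the buffer within 1.5 mm more. Feel for the buffer, keep a light push, and lift.
- breadboard: Bystander: white plug board 165 x 55 x 9 mm with small parts; origin centre of underside.
- screwdriver: Bystander: black-handled screwdriver lying on the bench; origin centre of underside.
- pliers: Bystander: red-handled pliers about 140 mm long lying flat; origin near the joint.
- multimeter: Bystander: orange meter 150 x 75 x 34 mm lying on its back; origin centre of underside.
- bits_tray: Bystander: blue divided tray 180 x 75 x 25 mm; origin centre of underside.
- spool: Bystander: grey spool 48 mm across, 40 mm high, standing some 75 mm right of the keeper; origin centre of underside.
- parts_jar: Bystander: small clear jar 48 mm across, 55 mm high, standing just left of the enclosure; origin centre of underside.

How it is judged:
By the outcome, as a careful person would: the job done as asked, in the order asked, and still so for the second after the job is handed in, with the robot touching nothing.
It also fails if it takes over 58 s, if anything falls off the work surface, if the arm or the gripper's body presses on something with over 40 N, if the wrist force passes 120 N, or if a joint passes its speed limit or range.

### The arm

A 6-joint arm with a two-finger parallel gripper is mounted at the origin on the work surface. World frame = base frame: x ahead of the robot, y to its left, z up, the work surface at z = 0. Lengths are in mm, angles in rad, forces in N, time in s.
With the tool pointing down it reaches from about 300 to 775 mm from the base axis. Payload 14.6 kg.
Tool frame: the origin (TCP) lies midway between the tips of the shut fingers; the grasp point (between the pads) lies 19 mm behind it (manip.grip_point_offset is the distance from the TCP to the grasp point, in mm); x points along the fingers, z is the direction in which the jaws open and shut, and the axes are right-handed (so a half turn about x gives the same grasp; the last joint's range is limited). The gripper opens to 94 mm and grips with 3 to 60 N. Pads are 16 mm wide; open, the fingers measure 119 mm over their backs; the gripper's body (75 mm by 177 mm) begins 78 mm behind the grasp point.
Start: joints at [1.235, 0.3, 1.521, -0, 1.321, -0.067], TCP at [146.064, 530.24, 205.446] pointing down, gripper open.
Joint ranges: [-3.03, 3.03], [-0.79, 2.21], [0.23, 2.52], [-1.04, 4.18], [0, 3.07], [-2.55, 2.55]. Speed limits (rad/s): [2.22, 2.22, 2.57, 3.14, 3.14, 3.14].

### API

Orientations are given as [roll, pitch, yaw] about the fixed x, y, z axes, in that order (R = Rz(yaw) Ry(pitch) Rx(roll)).
In Python, from cell import manip, camera, calibration, order gives the robot as it stands.
- The arm moves only by the tool jog_arm, never from a script. Its arguments are lists of equal length, an entry for each row: "turn": the turn, a rotation vector about the tool's x, y, z in degrees, a list of three; "dp": the shift along the tool's x, y, z in cm, a list of three; "gripper": the closure, from 0 (fully open) to 1 (shut). In form: {"turn": [[ax, ay, az], ...], "dp": [[tx, ty, tz], ...], "gripper": [gripper, ...]}. A call has 1 to 8 rows; each row shifts and turns the pose as measured when the row begins, along the tool's axes as they then stand; what a row does not reach is not made up. A row lasts 1/8 s, in which the tool goes at most 62.5 mm and 10.7 degrees, less where a joint would pass 70% of its speed; a pose out of reach is approached as far as the arm can. A call is refused whole if a number of a shift passes 6.25 or a number of a turn 10.7, either way. A call with a gripper value outside its range is refused whole. The fingers move at their own pace and stop on an object; "grip_force" is the grip in N (left out, the last holds). Time passes only in rows, so rows that do not move let the fingers close. It gives the time, the measured TCP pose, the force and the opening at its end, in the units of the state.
- manip.read_state(): the state, without advancing time (a new reading comes with each control period).
- camera(name): name is "side" or "top"; returns (picture, depth): 384x512x3 uint8, red, green, blue; 384x512 float32, mm along the optical axis (not along the pixel's ray), 0 where there is no reading.
- calibration(name): a dict with "K" (3x3 intrinsics, pixels), "world_from_camera" (4x4, takes a point from camera to world coordinates). Camera axes: x right, y down, z forward; pixel columns grow to the right and rows downward; lengths in mm; the calibration is good to about 2 mm. A picture is of the moment at which its call begins. calibration takes no time and is no camera call.
- order.sign_off(): hands the job in, once; it reports no verdict.
The state is a dict: "clock": time; "joints": joint angles; "qd": joint speeds; "effort": joint torques, N m; "eef_pos": TCP position; "eef_rot": TCP orientation; "wrist_force": force on the tool from outside, world axes, zero at the start; "moment": the same for the moment, N m; "finger_gap": finger opening in mm.
Only numpy, scipy, OpenCV 4.12 (cv2) and the standard library are available. Lean on these libraries where they do the work, as an engineer would, in place of code of your own. Each camera call takes 0.05 s, during which the arm holds its last target.

## Working session

There is one attempt and no reset: what is moved stays moved. The work goes in short steps, Python scripts to look and compute and a tool call to move; the robot and the scene stay as the last step left them, time stands still between calls to the robot, and variables do not carry over. Pictures are saved under pics/ and viewed, and the job is handed in when it is done.

Besides the shell and the picture viewer there is one more tool, called by a JSON object that holds its "fn" and its "kwargs", one argument or row to a line. jog_arm: Moves the arm, as the interface text tells. Its arguments: {"type":"object","properties":{"turn":{"type":"array","items":{"type":"array","items":{"type":"number"}}},"dp":{"type":"array","items":{"type":"array","items":{"type":"number"}}},"gripper":{"type":"array","items":{"type":"number"}},"grip_force":{"type":"number"}},"required":["turn","dp","gripper"]}

```bash
ls; mkdir -p pics
python3 - <<'E'
from cell import manip,camera,calibration
import cv2,numpy as np
print(manip.read_state(), manip.grip_point_offset)
for n in("side","top"):
    p,d=camera(n); cv2.imwrite(f"pics/{n}0.png",p[:,:,::-1]); np.save(f"pics/{n}0.npy",d)
    c=calibration(n); print(n,c["K"],c["world_from_camera"])
E
```

```text
pics
{'clock': 0.0, 'joints': array([ 1.23538444e+00,  3.00451119e-01,  1.52158398e+00,  7.77791007e-07,
        1.32070892e+00, -6.65719545e-02]), 'qd': array([ 0.00032799, -0.00093638,  0.00022989,  0.00096497, -0.00284185,
        0.00070023]), 'effort': array([ 8.42985246e-04, -5.31793141e+01, -3.52760231e+01,  7.09509733e-02,
        2.40444025e-02, -5.14105716e-05]), 'eef_pos': array([145.98712796, 529.99502341, 204.89607018]), 'eef_rot': array([ 3.07436636,  1.56964497, -1.90686274]), 'wrist_force': array([-0.41545179,  0.45493922, -0.38566927]), 'moment': array([0.00983968, 0.03216321, 0.0546961 ]), 'finger_gap': 94.27608441905703} 18.8
side [[424.58172971   0.         245.45868665]
 [  0.         424.58172971 190.10477711]
 [  0.           0.           1.        ]] [[ 9.83188336e-01 -1.14261295e-01  1.42425606e-01  3.16220115e+02]
 [-1.82330868e-01 -5.72469683e-01  7.99395970e-01 -1.07954177e+03]
 [-9.80567722e-03 -8.11925377e-01 -5.83678876e-01  9.35145849e+02]
 [ 0.00000000e+00  0.00000000e+00  0.00000000e+00  1.00000000e+00]]
top [[448.06166297   0.         263.4186624 ]
 [  0.         448.06166297 191.22947795]
 [  0.           0.           1.        ]] [[ 2.37861297e-02 -9.86638982e-01  1.61176113e-01  3.27135239e+02]
 [-9.99383404e-01 -2.76321722e-02 -2.16627322e-02  6.42885904e+01]
 [ 2.58269421e-02 -1.60561460e-01 -9.86687887e-01  1.39922284e+03]
 [ 0.00000000e+00  0.00000000e+00  0.00000000e+00  1.00000000e+00]]
```

View pics/side0.png

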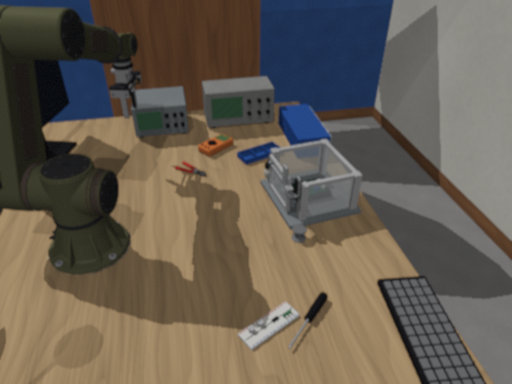

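View pics/top0.png

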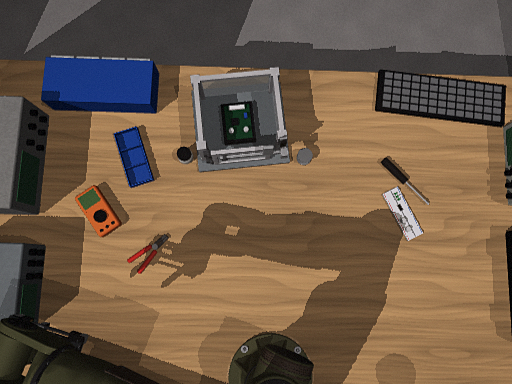

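The top view shows the enclosure at about (240,120), with its gate edge facing the robot at about row 155. The spool is at (305,156) and the jar at (184,155). Next I'll zoom in on the gate.

Run:
```python
import cv2
a=cv2.imread("pics/top0.png")[60:180,180:325]; cv2.imwrite("pics/topz.png",cv2.resize(a,None,fx=5.5,fy=5,interpolation=cv2.INTER_CUBIC))
a=cv2.imread("pics/side0.png")[135:245,255:365]; cv2.imwrite("pics/sidez.png",cv2.resize(a,None,fx=5.4,fy=5.4,interpolation=cv2.INTER_CUBIC))
```

```text
(no output)
```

View pics/topz.png

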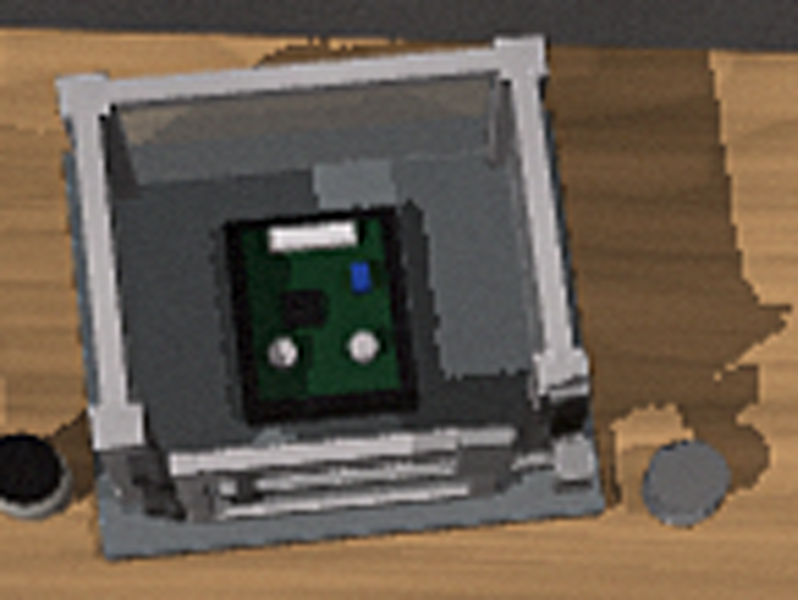

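View pics/sidez.png

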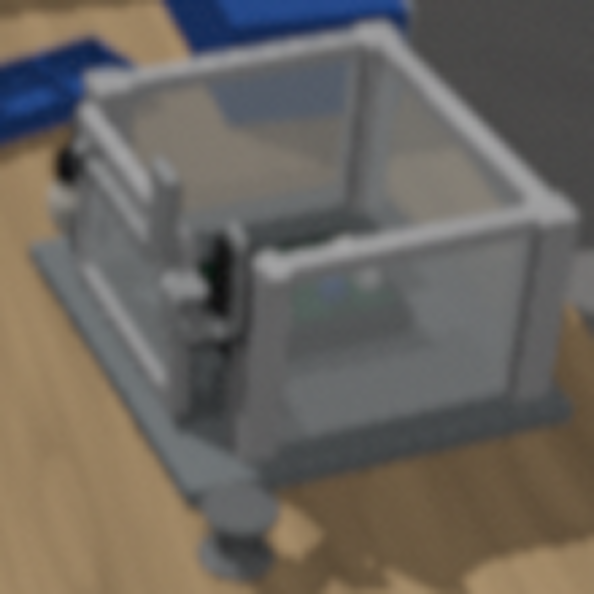

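```bash
cat > h.py <<'E'
import numpy as np,cv2
from cell import calibration
def ray(n,u,v,z):
    c=calibration(n);K=c["K"];T=np.array(c["world_from_camera"])
    d=T[:3,:3]@np.linalg.inv(K)@[u,v,1];o=T[:3,3];return o+d*(z-o[2])/d[2]
def proj(n,P):
    c=calibration(n);T=np.linalg.inv(c["world_from_camera"]);q=T[:3,:3]@P+T[:3,3];q=c["K"]@q;return q[:2]/q[2]
def cloud(n,d):
    c=calibration(n);K=c["K"];T=np.array(c["world_from_camera"])
    v,u=np.indices(d.shape);P=np.stack([(u-K[0,2])/K[0,0]*d,(v-K[1,2])/K[1,1]*d,d],-1)
    return P@T[:3,:3].T+T[:3,3]
E
python3 - <<'E'
from h import *
z=lambda x,y:(180+(x+.5)/5.5-.5,60+(y+.5)/5-.5)
for nm,p,h in [("plFL",(105,558),16),("plFR",(604,513),16),("railBL",(57,78),155),("railBR",(545,38),155),("railFL",(92,447),155),("railFR",(588,385),155)]:
    print(nm,ray("top",*z(*p),h).round(1))
d=np.load("pics/top0.npy");C=cloud("top",d)
# height map front zone
H=C[...,2]
print(np.round(H[138:170,195:296:4]).astype(int))
d2=np.load("pics/side0.npy");C2=cloud("side",d2)
m=(C2[...,2]>165)&(C2[...,2]<230)
m[:, :255]=0;m[:,365:]=0;m[:135]=0;m[245:]=0
for v,u in np.argwhere(m):print("side",u,v,C2[v,u].round())
m=(H>165)&(H<230);m[:,:190]=0;m[:,300:]=0;m[:130]=0;m[175:]=0
for v,u in np.argwhere(m):print("top",u,v,C[v,u].round())
E
```

```text
plFL [611.1 238.7  16. ]
plFR [648.5 -46.2  16. ]
railBL [868.1 260.  155. ]
railBR [9.022e+02 8.000e-01 1.550e+02]
railFL [646.8 230.9 155. ]
railFR [691.3 -25.6 155. ]
[[   5  157  145   22   15   15   23   17   44   43   41   49   39   33
    34   35   18   17   16   12   16  156  180    6   -2   10]
 [   0  159  150   18   19   13   16   21   42   40   44   38   41   32
    39   36   12   17   15   14   19  152  179    2    1    0]
 [  -6  159  148   16   19   17   17   19   39   41   34   43   40   32
    39   39   13   19   23   17   60  150  172   -1   -2   -3]
 [   6  152  157   20   21   21   13   14   40   33   36   35   42   32
    38   26    8   21   16   16   56  148  182   14 1399   -2]
 [  -2  157  156   14   14   22   14   13   37   36   44   34   34   27
    23   15   21   16   15   16   53  144  182   14   -1   -4]
 [  -1  154  155   19   18   13   16   17   38   36   30   25   20   15
    19   15   16   13   17   13   49  139  176   13    0    0]
 [   3  158  159   16   17   19   15   10   30   24   20   16   18   15
    22   15   19   16   14   13   46  134  161  
[... 9379 characters left out ...]
89.]
top 267 150 [641.  31. 191.]
top 268 150 [641.  28. 188.]
top 269 150 [641.  25. 191.]
top 270 150 [642.  22. 186.]
top 271 150 [645.  19. 176.]
top 272 150 [644.  16. 181.]
top 273 150 [646.  13. 172.]
top 263 151 [640.  41. 183.]
top 264 151 [640.  39. 183.]
top 265 151 [641.  36. 179.]
top 266 151 [640.  33. 181.]
top 267 151 [640.  30. 181.]
top 268 151 [641.  27. 180.]
top 269 151 [642.  24. 174.]
top 270 151 [643.  22. 171.]
top 271 151 [641.  19. 181.]
top 272 151 [643.  16. 172.]
top 263 152 [640.  41. 170.]
top 264 152 [640.  38. 170.]
top 266 152 [641.  33. 167.]
top 267 152 [640.  30. 172.]
top 268 152 [641.  27. 166.]
top 270 152 [641.  21. 167.]
top 271 152 [641.  18. 167.]
```

```bash
cat >> h.py <<'E'
from scipy.spatial.transform import Rotation as Ro
O=np.array([649.1,102.5,0]);yaw=0.13
def ref():
    return O,yaw
def rel(target_p,target_z,s):
    """tool down, jaw z along target_z: returns dp (cm) and turn vec (deg) in tool frame; grasp point target"""
    R=Ro.from_euler("xyz",s["eef_rot"]).as_matrix()
    x=np.array([0,0,-1.]);z=np.array(target_z);z=z/np.linalg.norm(z);Rt=np.stack([x,np.cross(z,x),z],1)
    tcp=np.array(target_p)+18.8*x
    return R.T@(tcp-s["eef_pos"])/10, np.degrees(Ro.from_matrix(R.T@Rt).as_rotvec()),R
def st():
    from cell import manip
    return manip.read_state()
E
python3 - <<'E'
from h import *
C=cloud("top",np.load("pics/top0.npy"));H=C[...,2]
# leaf top yaw
m=(abs(H-155)<5)&(C[...,0]>620)&(C[...,0]<665)&(C[...,1]>35)&(C[...,1]<180)
P=C[m];
for y0 in range(40,180,20):
    q=P[abs(P[:,1]-y0)<10]; print(y0,len(q),q[:,0].mean() if len(q) else 0)
m=(H>200)&(H<212)&(C[...,0]<655)&(C[...,1]>0)&(C[...,1]<60)&(C[...,0]>620);q=C[m];print("tabtop",q.mean(0),q.min(0),q.max(0),np.polyfit(q[:,1],q[:,0],1))
s=st();tab=[645.5,28,187]
zx=[np.cos(.13),np.sin(.13),0]
for sg in(1,-1):
    dp,tv,R=rel(np.array(tab)+[0,0,60],np.array(zx)*sg,s);print(sg,dp,tv)
print(R)
E
```

```text
40 16 653.2822265930417
60 30 654.2439139999208
80 33 651.3604202035038
100 32 648.3648613311243
120 29 646.5838090056561
140 30 643.6626671014235
160 28 641.0849458908464
tabtop [645.10001217  29.23060791 204.55809721] [638.70276838  14.5226526  200.28406382] [651.64113358  42.22444995 210.0476393 ] [-1.30736852e-01  6.48921530e+02]
1 [ -2.28951418 -61.48732805 -35.13893502] [ 6.71528859e+01 -5.28091886e-02  3.21449359e-02]
-1 [ -2.28951418 -61.48732805 -35.13893502] [-1.12847097e+02 -3.58574543e-02 -5.89082857e-02]
[[-3.08689783e-04 -9.64101624e-01  2.65533357e-01]
 [-9.70395475e-04  2.65533533e-01  9.64101136e-01]
 [-9.99999482e-01  3.99358030e-05 -1.01752734e-03]]
```

```bash
cat >> h.py <<'E'
def plan(target_p,target_z,n,s=None):
    s=s or st();dp,tv,R=rel(target_p,target_z,s);dw=R@dp/n
    for i in range(n):
        Ri=R@Ro.from_rotvec(np.radians(tv)*i/n).as_matrix();print((Ri.T@dw).round(2),(tv/n).round(2))
zx=np.array([np.cos(.13),np.sin(.13),0])
E
python3 - <<'E'
from h import *
plan([645,28.5,252],zx,16)
E
```

```text
[-0.17 -3.84 -2.19] [ 4.2 -0.   0. ]
[-0.17 -3.99 -1.91] [ 4.2 -0.   0. ]
[-0.17 -4.12 -1.61] [ 4.2 -0.   0. ]
[-0.18 -4.23 -1.3 ] [ 4.2 -0.   0. ]
[-0.18 -4.31 -0.99] [ 4.2 -0.   0. ]
[-0.18 -4.37 -0.67] [ 4.2 -0.   0. ]
[-0.18 -4.41 -0.35] [ 4.2 -0.   0. ]
[-0.18 -4.42 -0.03] [ 4.2 -0.   0. ]
[-0.18 -4.41  0.3 ] [ 4.2 -0.   0. ]
[-0.18 -4.38  0.62] [ 4.2 -0.   0. ]
[-0.18 -4.32  0.94] [ 4.2 -0.   0. ]
[-0.18 -4.24  1.25] [ 4.2 -0.   0. ]
[-0.18 -4.14  1.56] [ 4.2 -0.   0. ]
[-0.18 -4.01  1.86] [ 4.2 -0.   0. ]
[-0.18 -3.87  2.14] [ 4.2 -0.   0. ]
[-0.18 -3.7   2.42] [ 4.2 -0.   0. ]
```

{"fn": "jog_arm", "kwargs": {
  "turn": [
    [4.2,0,0],
    [4.2,0,0],
    [4.2,0,0],
    [4.2,0,0],
    [4.2,0,0],
    [4.2,0,0],
    [4.2,0,0],
    [4.2,0,0]
  ],
  "dp": [
    [-0.2,-3.8,-2.2],
    [-0.2,-4.0,-1.9],
    [-0.2,-4.1,-1.6],
    [-0.2,-4.2,-1.3],
    [-0.2,-4.3,-1.0],
    [-0.2,-4.4,-0.7],
    [-0.2,-4.4,-0.35],
    [-0.2,-4.4,0]
  ],
  "gripper": [0,0,0,0.5,0.5,0.5,0.5,0.5],
  "grip_force": 12
}}

```text
clock: 1.1
eef_pos: [397.9, 270.6, 219.3]
eef_rot: [-2.865, 1.565, -2.164]
wrist_force: [0.2, 0.3, -0.4]
finger_gap: 48.6
```

Run:
```python
from h import *
plan([645,28.5,252],zx,8)
```

```text
[-0.17 -4.31  0.41] [ 4.09 -0.03  0.02]
[-0.17 -4.27  0.71] [ 4.09 -0.03  0.02]
[-0.17 -4.2   1.01] [ 4.09 -0.03  0.02]
[-0.17 -4.12  1.31] [ 4.09 -0.03  0.02]
[-0.17 -4.02  1.6 ] [ 4.09 -0.03  0.02]
[-0.17 -3.89  1.89] [ 4.09 -0.03  0.02]
[-0.17 -3.75  2.16] [ 4.09 -0.03  0.02]
[-0.17 -3.58  2.42] [ 4.09 -0.03  0.02]
```

{"fn": "jog_arm", "kwargs": {
  "turn": [
    [4.1,0,0],
    [4.1,0,0],
    [4.1,0,0],
    [4.1,0,0],
    [4.1,0,0],
    [4.1,0,0],
    [4.1,0,0],
    [4.1,0,0]
  ],
  "dp": [
    [-0.2,-4.3,0.4],
    [-0.2,-4.3,0.7],
    [-0.2,-4.2,1.0],
    [-0.2,-4.1,1.3],
    [-0.2,-4.0,1.6],
    [-0.2,-3.9,1.9],
    [-0.15,-3.75,2.15],
    [-0.15,-3.6,2.4]
  ],
  "gripper": [0.5,0.5,0.5,0.5,0.5,0.5,0.5,0.5]
}}

```text
clock: 2.1
eef_pos: [648.7, 16.2, 232.7]
eef_rot: [-2.652, 1.562, -2.543]
wrist_force: [0.1, 0.6, 0.9]
finger_gap: 47.0
```

Run:
```python
from h import *
plan([645,28.5,252],zx,1)
plan([645,28.5,187],zx,1)
from cell import camera
p,d=camera("side"); cv2.imwrite("pics/s1.png",cv2.resize(p[90:240,230:380,::-1],None,fx=4,fy=4,interpolation=cv2.INTER_CUBIC))
```

```text
[-0.05  1.26 -0.23] [-1.2  -0.43  0.22]
[ 6.45  1.29 -0.19] [-1.2  -0.43  0.22]
```

View pics/s1.png

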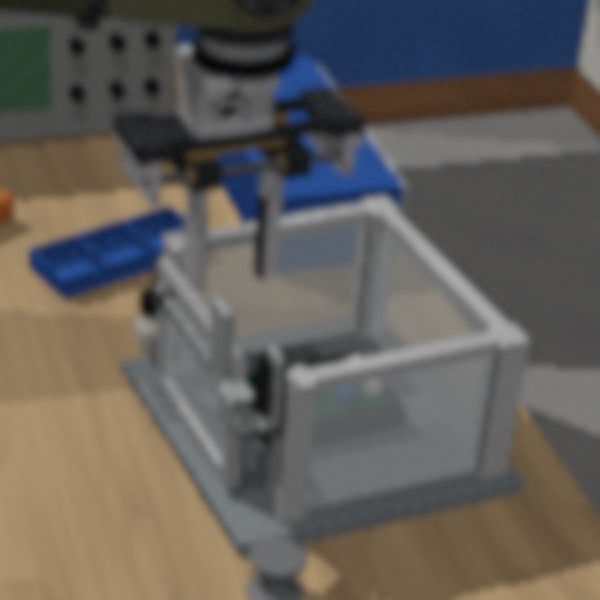

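The fingers, at about (195,280) and (262,275) in the zoomed crop, straddle the tab top at (222,303). I'll correct the offset and tilt, then descend.

{"fn": "jog_arm", "kwargs": {
  "turn": [
    [-1.2,-0.4,0.2],
    [0,0,0]
  ],
  "dp": [
    [0,1.25,-0.2],
    [0,0,0]
  ],
  "gripper": [0.5,0.5]
}}

```text
clock: 2.4
eef_pos: [647.2, 24.7, 230.6]
eef_rot: [-2.884, 1.568, -2.76]
wrist_force: [0.9, -0.3, 0.6]
finger_gap: 46.9
```

Run:
```python
from h import *
plan([645,28.5,187],zx,4)
```

```text
[ 1.56  0.1  -0.04] [-0.09 -0.03  0.01]
[ 1.56  0.1  -0.04] [-0.09 -0.03  0.01]
[ 1.56  0.1  -0.04] [-0.09 -0.03  0.01]
[ 1.56  0.1  -0.04] [-0.09 -0.03  0.01]
```

{"fn": "jog_arm", "kwargs": {
  "turn": [
    [0,0,0],
    [0,0,0],
    [0,0,0],
    [0,0,0],
    [0,0,0],
    [0,0,0]
  ],
  "dp": [
    [1.5,0.1,-0.05],
    [1.5,0.1,-0.05],
    [1.5,0.1,-0.05],
    [1.0,0.05,0],
    [0.6,0,0],
    [0,0,0]
  ],
  "gripper": [0.5,0.5,0.5,0.5,0.5,0.5]
}}

```text
clock: 3.15
eef_pos: [643.6, 30.0, 164.6]
eef_rot: [-3.028, 1.567, -2.901]
wrist_force: [0.5, -0.7, 1.2]
finger_gap: 46.9
```

Run:
```python
from h import *
plan([645,28.5,187],zx,1)
from cell import camera
for n,b in(("side",(90,240,230,380)),("top",(100,180,220,320))):
  p,d=camera(n); cv2.imwrite(f"pics/{n}2.png",cv2.resize(p[b[0]:b[1],b[2]:b[3],::-1],None,fx=4 if n=="side" else 6,fy=4 if n=="side" else 6,interpolation=cv2.INTER_CUBIC))
```

```text
[-0.36 -0.17  0.12] [-0.19 -0.23  0.03]
```

View pics/side2.png

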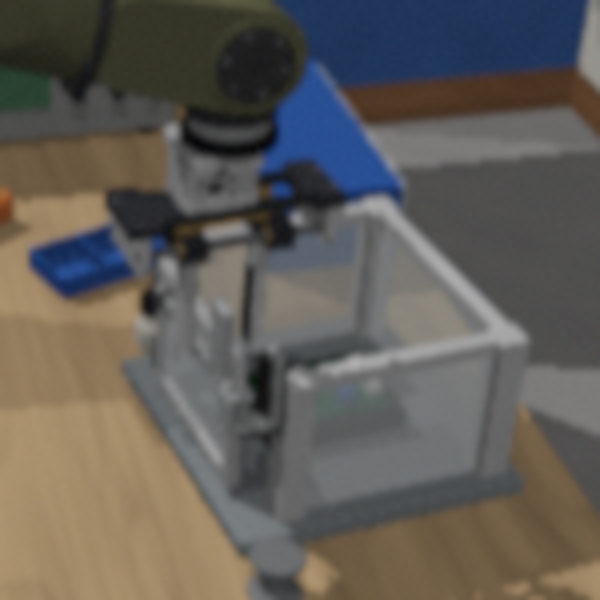

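View pics/top2.png

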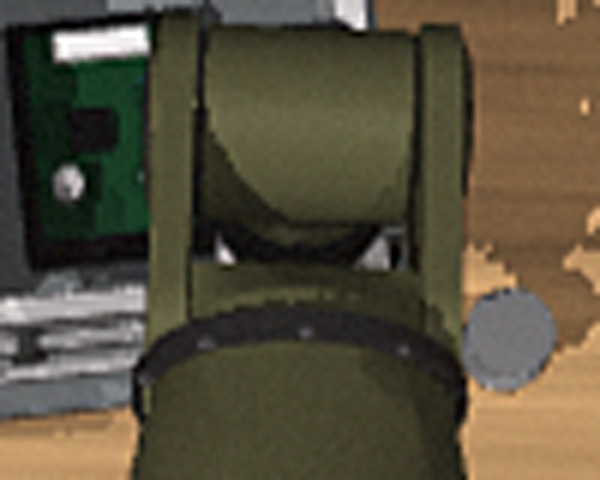

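The fingers straddle the tab, with their tips just below its top. I'll take out the 1–3 mm overshoot and close.

{"fn": "jog_arm", "kwargs": {
  "turn": [
    [-0.2,-0.2,0],
    [0,0,0],
    [0,0,0],
    [0,0,0],
    [0,0,0],
    [0,0,0]
  ],
  "dp": [
    [-0.3,-0.15,0.12],
    [0,0,0],
    [0,0,0],
    [0,0,0],
    [0,0,0],
    [0,0,0]
  ],
  "gripper": [0.6,0.7,0.8,0.9,0.9,0.9]
}}

```text
clock: 4.0
eef_pos: [645.9, 28.4, 169.9]
eef_rot: [-0.3, 1.568, -0.17]
wrist_force: [1.1, -0.5, 0.5]
finger_gap: 10.0
```

```bash
cat >> h.py <<'E'
def tf(s=None):
    s=s or st();R=Ro.from_euler("xyz",s["eef_rot"]).as_matrix();g=s["eef_pos"]-18.8*R[:,0]
    print("t",round(float(s["clock"]),2),"F tool",(R.T@s["wrist_force"]).round(2),"grip",g.round(2),"encl",(np.array([[np.cos(yaw),np.sin(yaw)],[-np.sin(yaw),np.cos(yaw)]])@(g-O)[:2]).round(2),"gap",round(float(s["finger_gap"]),1),"toolx",R[:,0].round(3),"zang",np.arctan2(R[1,2],R[0,2]).round(4))
E
python3 -c "
from h import *
tf()"
```

```text
t 4.0 F tool [-0.46 -0.66  1.05] grip [645.84  28.42 188.69] encl [-12.83 -73.03] gap 10.0 toolx [ 0.003 -0.001 -1.   ] zang 0.1304
```

{"fn": "jog_arm", "kwargs": {
  "turn": [
    [-0.3,0,0],
    [-0.3,0,0],
    [-0.3,0,0]
  ],
  "dp": [
    [0,0,0.1],
    [0,0,0.1],
    [0,0,0.1]
  ],
  "gripper": [0.9,0.9,0.9]
}}

```text
clock: 4.38
eef_pos: [648.5, 28.6, 169.9]
eef_rot: [-0.704, 1.569, -0.557]
wrist_force: [-1.7, -0.7, 1.4]
finger_gap: 10.1
```

```bash
python3 -c "
from h import *
tf()"
```

```text
t 4.38 F tool [-1.43 -0.44 -1.78] grip [648.46  28.57 188.69] encl [-10.22 -73.22] gap 10.1 toolx [ 0.002 -0.001 -1.   ] zang 0.147
```

{"fn": "jog_arm", "kwargs": {
  "turn": [
    [-0.3,0,0],
    [-0.3,0,0],
    [0,0,0]
  ],
  "dp": [
    [0,0,0.1],
    [0,0,0.1],
    [0,0,0.05]
  ],
  "gripper": [0.9,0.9,0.9]
}}

```text
clock: 4.75
eef_pos: [651.1, 28.8, 169.9]
eef_rot: [-0.929, 1.569, -0.771]
wrist_force: [-2.6, -1.8, 1.4]
finger_gap: 9.9
```

```bash
python3 -c "
from h import *
tf()"
```

```text
t 4.75 F tool [-1.43 -1.34 -2.89] grip [651.07  28.8  188.67] encl [ -7.6  -73.34] gap 9.9 toolx [ 0.001 -0.001 -1.   ] zang 0.1583
```

Moved 5.2 mm so far and the force is only hinge friction. From here I take 0.5 mm rows.

{"fn": "jog_arm", "kwargs": {
  "turn": [
    [-0.3,0,0],
    [-0.2,0,0]
  ],
  "dp": [
    [0,0,0.06],
    [0,0,0.05]
  ],
  "gripper": [0.9,0.9]
}}

```text
clock: 5.0
eef_pos: [652.2, 28.9, 169.9]
eef_rot: [-0.988, 1.569, -0.82]
wrist_force: [-2.1, -1.7, 1.5]
finger_gap: 9.8
```

```bash
python3 -c "
from h import *
tf()"
```

```text
t 5.0 F tool [-1.48 -1.36 -2.34] grip [652.22  28.91 188.69] encl [ -6.44 -73.37] gap 9.8 toolx [ 0.001 -0.001 -1.   ] zang 0.1676
```

{"fn": "jog_arm", "kwargs": {
  "turn": [
    [-0.2,0,0],
    [-0.2,0,0]
  ],
  "dp": [
    [0,0,0.05],
    [0,0,0.05]
  ],
  "gripper": [0.9,0.9]
}}

```text
clock: 5.25
eef_pos: [653.3, 29.0, 169.8]
eef_rot: [-1.04, 1.569, -0.865]
wrist_force: [-2.2, -1.0, 1.6]
finger_gap: 10.2
```

```bash
python3 -c "
from h import *
tf()"
```

```text
t 5.25 F tool [-1.59 -0.6  -2.31] grip [653.28  29.01 188.65] encl [ -5.39 -73.41] gap 10.2 toolx [ 0.001 -0.001 -1.   ] zang 0.175
```

{"fn": "jog_arm", "kwargs": {
  "turn": [
    [-0.2,0,0],
    [-0.2,0,0]
  ],
  "dp": [
    [0,0,0.05],
    [0,0,0.04]
  ],
  "gripper": [0.9,0.9]
}}

```text
clock: 5.5
eef_pos: [654.3, 29.1, 169.9]
eef_rot: [-0.987, 1.569, -0.805]
wrist_force: [-2.8, -2.4, 1.0]
finger_gap: 9.7
```

```bash
python3 -c "
from h import *
tf()"
```

```text
t 5.5 F tool [-1.03 -1.85 -3.19] grip [654.28  29.12 188.7 ] encl [ -4.37 -73.43] gap 9.7 toolx [ 0.001 -0.001 -1.   ] zang 0.1824
```

{"fn": "jog_arm", "kwargs": {
  "turn": [
    [-0.2,0,0],
    [0,0,0]
  ],
  "dp": [
    [0,0,0.04],
    [0,0,0.02]
  ],
  "gripper": [0.9,0.9]
}}

```text
clock: 5.75
eef_pos: [654.7, 29.1, 169.9]
eef_rot: [-1.266, 1.569, -1.081]
wrist_force: [-4.1, -3.9, 2.6]
finger_gap: 9.8
```

```bash
python3 -c "
from h import *
tf()"
```

```text
t 5.75 F tool [-2.57 -3.11 -4.76] grip [654.73  29.15 188.67] encl [ -3.92 -73.46] gap 9.8 toolx [ 0.001 -0.002 -1.   ] zang 0.1859
```

{"fn": "jog_arm", "kwargs": {
  "turn": [
    [0,0,0],
    [0,0,0]
  ],
  "dp": [
    [0,-0.02,0.02],
    [0,0,0.01]
  ],
  "gripper": [0.9,0.9]
}}

```text
clock: 6.0
eef_pos: [654.7, 29.2, 169.9]
eef_rot: [-1.852, 1.57, -1.666]
wrist_force: [-3.5, -2.1, 1.8]
finger_gap: 9.9
```

```bash
python3 -c "
from h import *
for i in range(3): tf()
print(st()['moment'])"
```

```text
t 6.0 F tool [-1.78 -1.37 -3.83] grip [654.74  29.2  188.69] encl [ -3.91 -73.41] gap 9.9 toolx [-0.    -0.001 -1.   ] zang 0.186
t 6.0 F tool [-1.78 -1.37 -3.83] grip [654.74  29.2  188.69] encl [ -3.91 -73.41] gap 9.9 toolx [-0.    -0.001 -1.   ] zang 0.186
t 6.0 F tool [-1.78 -1.37 -3.83] grip [654.74  29.2  188.69] encl [ -3.91 -73.41] gap 9.9 toolx [-0.    -0.001 -1.   ] zang 0.186
[-0.44000745  0.77578661 -0.06045996]
```

{"fn": "jog_arm", "kwargs": {
  "turn": [
    [0,0,0],
    [0,0,0]
  ],
  "dp": [
    [0,0,0.05],
    [0,0,0.05]
  ],
  "gripper": [0.9,0.9]
}}

```text
clock: 6.25
eef_pos: [655.0, 29.2, 169.9]
eef_rot: [-2.7, 1.568, -2.514]
wrist_force: [-7.7, -3.0, 2.8]
finger_gap: 10.1
```

```bash
python3 -c "
from h import *
tf()
print(st()['moment'])"
```

```text
t 6.25 F tool [-2.79 -1.49 -8.1 ] grip [655.    29.21 188.66] encl [ -3.65 -73.43] gap 10.1 toolx [-0.002 -0.002 -1.   ] zang 0.1859
[-0.57564209  1.43379958  0.03070033]
```

Buffer met after 9.2 mm: about 8 N at the tool, roughly 4 N of it on the buffer. I'll lift while keeping a light push.

{"fn": "jog_arm", "kwargs": {
  "turn": [
    [0,0,0],
    [0,0,0]
  ],
  "dp": [
    [-0.2,0.08,0.03],
    [-0.2,0.09,0.03]
  ],
  "gripper": [0.9,0.9]
}}

```text
clock: 6.5
eef_pos: [654.6, 30.3, 172.3]
eef_rot: [-2.818, 1.565, -2.633]
wrist_force: [-2.9, -4.1, -3.6]
finger_gap: 9.9
```

```bash
python3 -c "
from h import *
tf()
print(st()['moment'])"
```

```text
t 6.5 F tool [ 3.67 -3.51 -3.58] grip [654.67  30.35 191.05] encl [ -3.83 -72.27] gap 9.9 toolx [-0.005 -0.003 -1.   ] zang 0.1855
[-0.95064191  0.22019779 -0.00770554]
```

{"fn": "jog_arm", "kwargs": {
  "turn": [
    [0,0,0],
    [0,0,0]
  ],
  "dp": [
    [-0.15,0.03,0.05],
    [-0.15,0.03,0.05]
  ],
  "gripper": [0.9,0.9]
}}

```text
clock: 6.75
eef_pos: [654.5, 30.7, 173.1]
eef_rot: [-2.957, 1.561, -2.772]
wrist_force: [-4.7, -3.3, -4.6]
finger_gap: 9.8
```

```bash
python3 -c "
from h import *
tf()
print(st()['moment'])"
```

```text
t 6.75 F tool [ 4.7  -2.34 -5.15] grip [654.64  30.74 191.88] encl [ -3.81 -71.87] gap 9.8 toolx [-0.009 -0.004 -1.   ] zang 0.1852
[-0.78188793  0.44898558 -0.0596962 ]
```

{"fn": "jog_arm", "kwargs": {
  "turn": [
    [0,0.3,0],
    [0,0.3,0]
  ],
  "dp": [
    [-0.2,0.06,0.03],
    [-0.2,0.06,0.03]
  ],
  "gripper": [0.9,0.9]
}}

```text
clock: 7.0
eef_pos: [654.0, 31.6, 175.1]
eef_rot: [-3.065, 1.546, -2.88]
wrist_force: [-5.0, -2.7, -4.3]
finger_gap: 10.5
```

```bash
python3 -c "
from h import *
tf()
print(st()['moment'])
from cell import camera
p,d=camera('side'); cv2.imwrite('pics/s3.png',cv2.resize(p[130:220,255:345,::-1],None,fx=6,fy=6,interpolation=cv2.INTER_CUBIC));np.save('pics/s3.npy',d)
"
```

```text
t 7.0 F tool [ 4.41 -1.69 -5.31] grip [654.48  31.72 193.89] encl [ -3.85 -70.87] gap 10.5 toolx [-0.024 -0.006 -1.   ] zang 0.1848
[-0.67596495  0.47416615 -0.02732164]
```

View pics/s3.png

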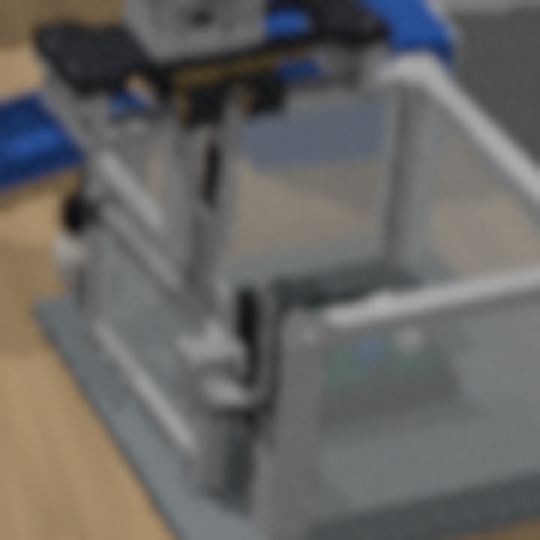

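The force holds steady at about 4.4 N while the tab keeps rising, so this is friction and weight rather than a jam. I'll undo the tilt and keep lifting.

{"fn": "jog_arm", "kwargs": {
  "turn": [
    [0,-0.5,0],
    [0,-0.4,0],
    [0,-0.4,0]
  ],
  "dp": [
    [-0.25,0.11,0.02],
    [-0.25,0.12,0.02],
    [-0.25,0.12,0.02]
  ],
  "gripper": [0.9,0.9,0.9]
}}

```text
clock: 7.42
eef_pos: [653.7, 35.1, 181.3]
eef_rot: [-2.679, 1.566, -2.494]
wrist_force: [-3.2, -3.2, -4.0]
finger_gap: 10.5
```

```bash
python3 -c "
from h import *
tf()
print(st()['moment'])"
```

```text
t 7.42 F tool [ 4.05 -2.53 -3.72] grip [653.75  35.16 200.07] encl [ -4.12 -67.37] gap 10.5 toolx [-0.003 -0.003 -1.   ] zang 0.1848
[-0.54234826  0.40034432 -0.00511241]
```

{"fn": "jog_arm", "kwargs": {
  "turn": [
    [0,0,0],
    [0,0,0],
    [0,0,0]
  ],
  "dp": [
    [-0.25,0.12,0.05],
    [-0.25,0.12,0.04],
    [-0.25,0.13,0.04]
  ],
  "gripper": [0.9,0.9,0.9]
}}

```text
clock: 7.8
eef_pos: [652.9, 39.4, 188.4]
eef_rot: [-2.997, 1.563, -2.812]
wrist_force: [-6.6, -2.9, -3.7]
finger_gap: 10.1
```

```bash
python3 -c "
from h import *
tf()
print(st()['moment'])"
```

```text
t 7.8 F tool [ 3.8  -1.65 -6.99] grip [653.02  39.46 207.24] encl [ -4.28 -63.02] gap 10.1 toolx [-0.007 -0.003 -1.   ] zang 0.185
[-0.61400354  0.83717995 -0.01284517]
```

{"fn": "jog_arm", "kwargs": {
  "turn": [
    [0,-0.2,0],
    [0,-0.2,0],
    [0,0,0],
    [0,0,0]
  ],
  "dp": [
    [-0.25,0.13,0.03],
    [-0.25,0.14,0.03],
    [-0.25,0.15,0.02],
    [-0.2,0.14,0.02]
  ],
  "gripper": [0.9,0.9,0.9,0.9]
}}

```text
clock: 8.3
eef_pos: [651.7, 46.2, 198.1]
eef_rot: [3.088, 1.567, -3.01]
wrist_force: [-5.8, -2.8, -3.1]
finger_gap: 10.0
```

```bash
python3 -c "
from h import *
tf()
print(st()['moment'])
from cell import camera
p,d=camera('side'); cv2.imwrite('pics/s4.png',cv2.resize(p[130:220,255:345,::-1],None,fx=6,fy=6,interpolation=cv2.INTER_CUBIC));np.save('pics/s4.npy',d)
"
```

```text
t 8.3 F tool [ 3.11 -1.7  -6.18] grip [651.71  46.23 216.87] encl [ -4.7  -56.14] gap 10.0 toolx [-0.003 -0.    -1.   ] zang 0.1857
[-0.59228508  0.67897839  0.04231979]
```

View pics/s4.png

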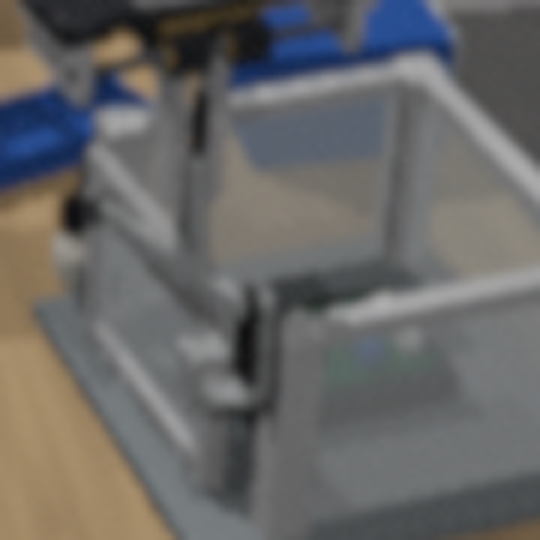

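The bar is now above the keeper, with its end at about (225,285). It has risen 28 mm, which puts the latch at about 0.24 rad. I'll start the swing slowly.

{"fn": "jog_arm", "kwargs": {
  "turn": [
    [0.6,0,0],
    [1,0,0],
    [1,0,0],
    [1.5,0,0]
  ],
  "dp": [
    [-0.03,0.01,-0.16],
    [0,0.02,-0.26],
    [0,0.03,-0.26],
    [0,0.04,-0.39]
  ],
  "gripper": [0.9,0.9,0.9,0.9]
}}

```text
clock: 8.85
eef_pos: [641.5, 46.8, 199.8]
eef_rot: [0.561, 1.569, 0.672]
wrist_force: [2.4, -0.2, -2.7]
finger_gap: 10.1
```

```bash
cat >> h.py <<'E'
Hg=np.array([636.9,195.7])
def sw(dphi):
    s=st();tf(s);R=Ro.from_euler("xyz",s["eef_rot"]).as_matrix();g=s["eef_pos"]-18.8*R[:,0]
    h=R.T@np.array([*(Hg-g[:2]),0]);v=g[:2]-Hg
    c,sn=np.cos(np.radians(dphi)),np.sin(np.radians(dphi))
    print("h yz",h[1:].round(2),"gate by pos",-(np.arctan2(v[1],v[0])-yaw-np.arctan2(-169,-13)).round(4)%(2*np.pi),"by tool",(yaw-np.arctan2(R[1,2],R[0,2])).round(4),"r",np.hypot(*v).round(2),"row dp cm",((h[1]*(1-c)+h[2]*sn)/10).round(3),((h[2]*(1-c)-h[1]*sn)/10).round(3))
E
python3 -c "
from h import *
sw(2.5)"
```

```text
t 8.85 F tool [ 2.74 -0.49  2.38] grip [641.46  46.73 218.55] encl [-14.81 -54.3 ] gap 10.1 toolx [ 0.001  0.001 -1.   ] zang 0.1108
h yz [148.56  11.94] gate by pos 0.0226 by tool 0.0192 r 149.04 row dp cm 0.066 -0.647
```

{"fn": "jog_arm", "kwargs": {
  "turn": [
    [2,0,0],
    [2.5,0,0],
    [2.5,0,0],
    [2.5,0,0]
  ],
  "dp": [
    [0,0.05,-0.52],
    [0,0.07,-0.65],
    [0,0.07,-0.65],
    [0,0.07,-0.65]
  ],
  "gripper": [0.9,0.9,0.9,0.9]
}}

```text
clock: 9.35
eef_pos: [615.0, 48.2, 199.7]
eef_rot: [0.769, 1.569, 0.702]
wrist_force: [2.3, 0.3, -4.0]
finger_gap: 10.1
```

```bash
python3 -c "
from h import *
sw(2.5)"
```

```text
t 9.35 F tool [4.03 0.46 2.23] grip [615.    48.17 218.49] encl [-40.85 -49.45] gap 10.1 toolx [ 0.001  0.001 -1.   ] zang -0.0663
h yz [148.65  12.08] gate by pos 0.2006 by tool 0.1963 r 149.14 row dp cm 0.067 -0.647
```

Gate at 0.20 rad with low forces. The camera will confirm in a moment, and the swing continues.

{"fn": "jog_arm", "kwargs": {
  "turn": [
    [2.5,0,0],
    [2.5,0,0],
    [2.5,0,0],
    [2.5,0,0],
    [2.5,0,0],
    [2.5,0,0],
    [2.5,0,0],
    [2.5,0,0]
  ],
  "dp": [
    [0,0.07,-0.65],
    [0,0.07,-0.65],
    [0,0.07,-0.65],
    [0,0.07,-0.65],
    [0,0.07,-0.65],
    [0,0.07,-0.65],
    [0,0.07,-0.65],
    [0,0.07,-0.65]
  ],
  "gripper": [0.9,0.9,0.9,0.9,0.9,0.9,0.9,0.9]
}}

```text
clock: 10.35
eef_pos: [562.0, 66.2, 199.4]
eef_rot: [1.402, 1.568, 0.962]
wrist_force: [2.6, 2.3, -4.5]
finger_gap: 9.9
```

```bash
python3 -c "
from h import *
sw(2.5)
from cell import camera
p,d=camera('side'); cv2.imwrite('pics/s5.png',cv2.resize(p[90:240,230:380,::-1],None,fx=4,fy=4,interpolation=cv2.INTER_CUBIC))
"
```

```text
t 10.35 F tool [4.55 3.2  1.34] grip [561.98  66.18 218.21] encl [-91.1  -24.72] gap 9.9 toolx [ 0.002  0.002 -1.   ] zang -0.4393
h yz [149.09  12.72] gate by pos 0.5776 by tool 0.5693 r 149.63 row dp cm 0.07 -0.649
```

View pics/s5.png

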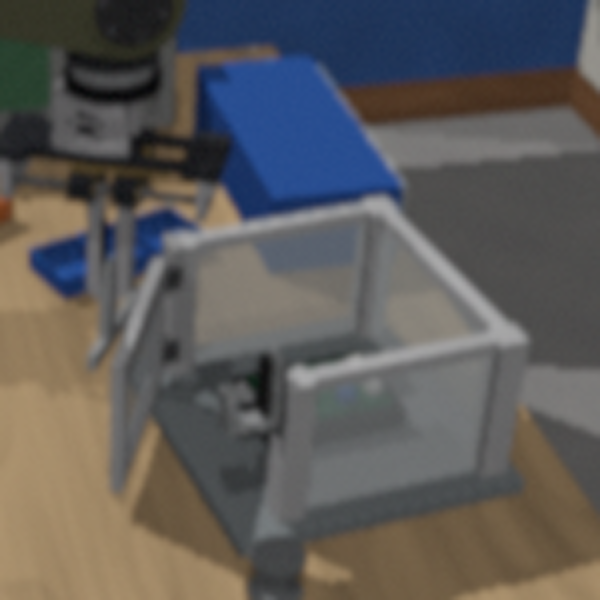

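{"fn": "jog_arm", "kwargs": {
  "turn": [
    [2.5,0,0],
    [2.5,0,0],
    [2.5,0,0],
    [2.5,0,0],
    [2.5,0,0],
    [2.5,0,0],
    [2.5,0,0],
    [2.5,0,0]
  ],
  "dp": [
    [0,0.09,-0.65],
    [0,0.09,-0.65],
    [0,0.09,-0.65],
    [0,0.08,-0.65],
    [0,0.08,-0.65],
    [0,0.08,-0.65],
    [0,0.08,-0.65],
    [0,0.08,-0.65]
  ],
  "gripper": [0.9,0.9,0.9,0.9,0.9,0.9,0.9,0.9]
}}

```text
clock: 11.4
eef_pos: [520.6, 101.2, 199.5]
eef_rot: [1.492, 1.567, 0.687]
wrist_force: [3.3, 0.0, -4.2]
finger_gap: 10.2
```

```bash
python3 -c "
from h import *
sw(2.5)
"
```

```text
t 11.4 F tool [4.25 2.4  2.31] grip [520.59 101.13 218.25] encl [-127.6   15.3] gap 10.2 toolx [ 0.003  0.002 -1.   ] zang -0.8055
h yz [149.39  12.36] gate by pos 0.9413 by tool 0.9355 r 149.9 row dp cm 0.068 -0.65
```

{"fn": "jog_arm", "kwargs": {
  "turn": [
    [2.5,0,0],
    [2.5,0,0],
    [2.5,0,0],
    [2.5,0,0],
    [2.5,0,0],
    [2.5,0,0],
    [2.5,0,0],
    [2.5,0,0]
  ],
  "dp": [
    [0,0.09,-0.65],
    [0,0.09,-0.65],
    [0,0.08,-0.65],
    [0,0.08,-0.65],
    [0,0.08,-0.65],
    [0,0.08,-0.65],
    [0,0.08,-0.65],
    [0,0.08,-0.65]
  ],
  "gripper": [0.9,0.9,0.9,0.9,0.9,0.9,0.9,0.9]
}}

```text
clock: 12.4
eef_pos: [494.8, 147.2, 199.5]
eef_rot: [1.444, 1.567, 0.274]
wrist_force: [2.2, 0.0, -4.5]
finger_gap: 10.2
```

{"fn": "jog_arm", "kwargs": {
  "turn": [
    [2.5,0,0],
    [2.5,0,0],
    [2,0,0],
    [1.5,0,0],
    [1,0,0],
    [0,0,0]
  ],
  "dp": [
    [0,0.08,-0.65],
    [0,0.08,-0.65],
    [0,0.06,-0.52],
    [0,0.04,-0.39],
    [0,0.03,-0.26],
    [0,0,0]
  ],
  "gripper": [0.9,0.9,0.9,0.9,0.9,0.9]
}}

```text
clock: 13.15
eef_pos: [488.5, 171.6, 199.5]
eef_rot: [1.472, 1.568, 0.129]
wrist_force: [1.3, 1.6, -3.9]
finger_gap: 10.3
```

```bash
python3 -c "
from h import *
sw(1)
print(st()['joints'])
"
```

```text
t 13.15 F tool [ 3.92  1.65 -1.27] grip [488.48 171.58 218.3 ] encl [-150.31   89.32] gap 10.3 toolx [ 0.003  0.    -1.   ] zang -1.3434
h yz [150.03   9.96] gate by pos 1.4629 by tool 1.4734 r 150.36 row dp cm 0.02 -0.262
[ 2.67253651e-01  2.31422276e-01  1.62171854e+00 -4.44842576e-04
  1.28538341e+00  1.61078364e+00]
```

{"fn": "jog_arm", "kwargs": {
  "turn": [
    [1.7,0,0],
    [1.7,0,0],
    [0,0,0],
    [0,0,0]
  ],
  "dp": [
    [0,0.05,-0.45],
    [0,0.05,-0.45],
    [0.15,-0.1,0],
    [0.25,-0.19,0]
  ],
  "gripper": [0.9,0.9,0.9,0.9]
}}

```text
clock: 13.65
eef_pos: [484.7, 180.1, 196.1]
eef_rot: [1.722, 1.567, 0.32]
wrist_force: [0.5, 0.9, -0.6]
finger_gap: 10.3
```

```bash
python3 -c "
from h import *
sw(1)
"
```

```text
t 13.65 F tool [ 0.56  0.62 -0.78] grip [484.62 180.1  214.88] encl [-153.04   98.27] gap 10.3 toolx [ 0.004  0.001 -1.   ] zang -1.4026
h yz [152.74  10.11] gate by pos 1.5219 by tool 1.5326 r 153.08 row dp cm 0.02 -0.266
```

{"fn": "jog_arm", "kwargs": {
  "turn": [
    [0,0,0],
    [0,0,0],
    [0,0,0],
    [0,0,0],
    [0,0,0],
    [0,0,0],
    [0,0,0]
  ],
  "dp": [
    [0.33,-0.24,0],
    [0.33,-0.22,0],
    [0.33,-0.2,0],
    [0.33,-0.19,0],
    [0.33,-0.17,0],
    [0.33,-0.15,0],
    [0.25,-0.1,0]
  ],
  "gripper": [0.9,0.9,0.9,0.9,0.9,0.9,0.9]
}}

```text
clock: 14.52
eef_pos: [471.0, 177.5, 172.3]
eef_rot: [1.713, 1.567, 0.311]
wrist_force: [-2.5, 0.6, 0.7]
finger_gap: 10.6
```

```bash
python3 -c "
from h import *
sw(1)
"
```

```text
t 14.53 F tool [-0.74 -2.4  -1.  ] grip [470.97 177.44 191.11] encl [-166.91   97.4 ] gap 10.6 toolx [ 0.003  0.001 -1.   ] zang -1.4018
h yz [166.63   9.9 ] gate by pos 1.5144 by tool 1.5318 r 166.93 row dp cm 0.02 -0.291
```

{"fn": "jog_arm", "kwargs": {
  "turn": [
    [0,0,0],
    [0,0,0]
  ],
  "dp": [
    [0.12,-0.02,0],
    [0.06,0,0]
  ],
  "gripper": [0.9,0.9]
}}

```text
clock: 14.78
eef_pos: [470.5, 177.4, 170.6]
eef_rot: [1.718, 1.568, 0.316]
wrist_force: [-6.2, -1.0, 9.6]
finger_gap: 9.8
```

```bash
python3 -c "
from h import *
sw(1)
"
```

```text
t 14.78 F tool [-9.58 -6.25 -0.07] grip [470.47 177.35 189.44] encl [-167.42   97.37] gap 9.8 toolx [ 0.003  0.001 -1.   ] zang -1.4018
h yz [167.15   9.9 ] gate by pos 1.5142 by tool 1.5318 r 167.44 row dp cm 0.02 -0.292
```

The bar is on its rest: 9.6 N up. I'll stop pressing and release gently.

{"fn": "jog_arm", "kwargs": {
  "turn": [
    [0,0,0],
    [0,0,0],
    [0,0,0],
    [0,0,0],
    [0,0,0],
    [0,0,0]
  ],
  "dp": [
    [-0.03,0.02,0],
    [0,0,0],
    [0,0,0],
    [0,0,0],
    [0,0,0],
    [0,0,0]
  ],
  "gripper": [0.9,0.85,0.8,0.7,0.6,0.6]
}}

```text
clock: 15.52
eef_pos: [471.3, 177.2, 170.9]
eef_rot: [1.613, 1.567, 0.211]
wrist_force: [0.7, 0.3, 0.7]
finger_gap: 37.6
```

```bash
python3 -c "
from h import *
sw(1)
"
```

```text
t 15.53 F tool [-0.68  0.73 -0.23] grip [471.19 177.21 189.67] encl [-166.72   97.14] gap 37.6 toolx [ 0.004  0.001 -1.   ] zang -1.4024
h yz [166.46   9.54] gate by pos 1.5129 by tool 1.5324 r 166.73 row dp cm 0.019 -0.29
```

Released cleanly. Now straight up, slow at first, then clear.

{"fn": "jog_arm", "kwargs": {
  "turn": [
    [0,0,0],
    [0,0,0],
    [0,0,0],
    [0,0,0],
    [0,0,0],
    [0,0,0],
    [0,0,0],
    [0,0,0]
  ],
  "dp": [
    [-0.5,0,0],
    [-1,0,0],
    [-1.5,0,0],
    [-2,0,0],
    [-2.5,0,0],
    [-3,0,0],
    [-3,0,0],
    [0,0,0]
  ],
  "gripper": [0.6,0.6,0.6,0.6,0.6,0.6,0.6,0.6]
}}

```text
clock: 16.52
eef_pos: [470.6, 177.1, 317.0]
eef_rot: [1.661, 1.562, 0.258]
wrist_force: [0.4, 0.3, -0.2]
finger_gap: 37.4
```

Run:
```python
from h import *
tf()
from cell import camera
for n,b,f in(("side",(90,260,200,380),3.2),("top",(60,190,150,325),4)):
  p,d=camera(n);np.save(f"pics/{n}6.npy",d); cv2.imwrite(f"pics/{n}6.png",cv2.resize(p[b[0]:b[1],b[2]:b[3],::-1],None,fx=f,fy=f,interpolation=cv2.INTER_CUBIC))
```

```text
t 16.52 F tool [ 0.17  0.4  -0.19] grip [470.42 177.05 335.82] encl [-167.51   97.09] gap 37.4 toolx [ 0.009  0.002 -1.   ] zang -1.4024
```

View pics/side6.png

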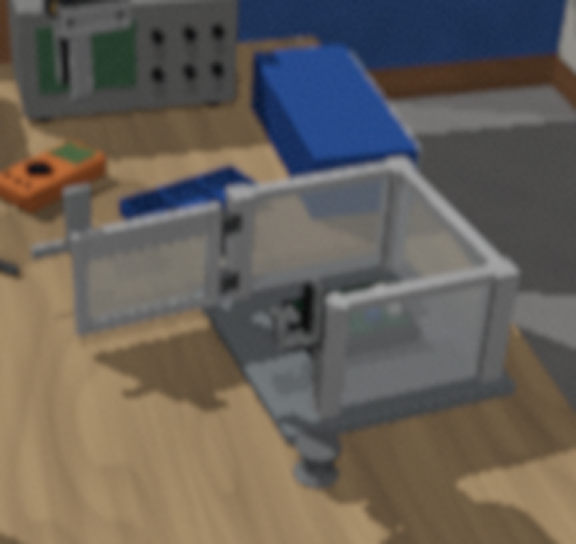

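View pics/top6.png

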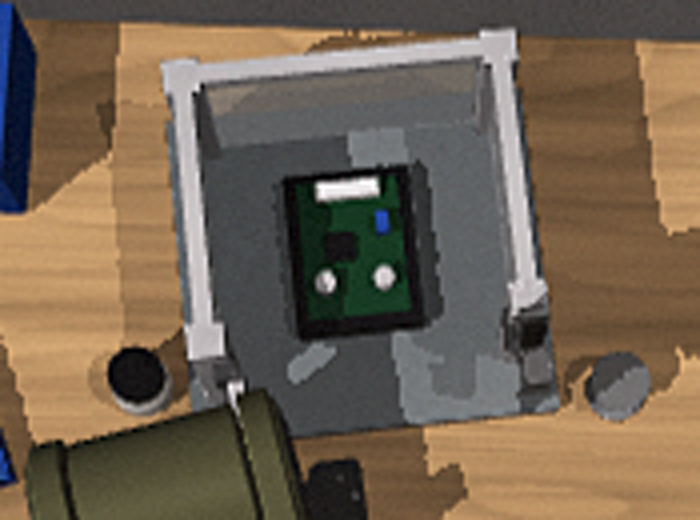

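The gate stands wide open. In the side crop the bar looks level at (55,245), the tab is at (77,210), and the gripper is clear. I'll check the numbers by depth.

Run:
```python
from h import *
C=cloud("side",np.load("pics/side6.npy"))
m=(C[...,0]>430)&(C[...,0]<500)&(C[...,1]>140)&(C[...,1]<215)&(C[...,2]>165)&(C[...,2]<240)
q=C[m];print(len(q),"tab",q.mean(0).round(1),"zmax",np.percentile(q[:,2],98).round(1))
m=(C[...,0]>455)&(C[...,0]<620)&(C[...,1]>140)&(C[...,1]<240)&(C[...,2]>60)&(C[...,2]<162)
q=C[m];k=np.polyfit(q[:,0],q[:,1],1)
q=q[abs(np.polyval(k,q[:,0])-q[:,1])<12];k=np.polyfit(q[:,0],q[:,1],1);a=np.arctan(k[0])
print(len(q),"gate est", (-(a-np.pi)-np.pi+np.pi/2+yaw).round(3), np.degrees(a))
m=(C[...,0]>400)&(C[...,0]<448)&(C[...,1]>120)&(C[...,1]<230)&(C[...,2]>110)&(C[...,2]<180)
q=C[m];print("bar end",len(q),q.mean(0) if len(q) else 0)
# bystanders
D0=np.load("pics/top0.npy");D6=np.load("pics/top6.npy")
for n,(u,v) in dict(jar=(184,155),spool=(305,156),tray=(134,157),meter=(98,210),pliers=(150,255),bb=(403,213),sd=(395,170)).items():
    print(n,D0[v,u],D6[v,u])
```

```text
97 tab [465.6 171.8 186. ] zmax 203.6
1031 gate est 1.505 11.19807802609735
bar end 44 [428.97884904 166.15393915 135.57952384]
jar 1374.7163 1366.6055
spool 1395.634 1398.6147
tray 1431.7826 1423.1718
meter 1357.0001 1352.609
pliers 1365.572 1367.8275
bb 1405.515 1407.9857
sd 1409.9559 1409.3685
```

```bash
python3 -c "
from cell import order
print(order.sign_off())"
```

```text
the job is handed in; nothing more can be done
None
```

The gate is open and the job is handed in; it took about 17 s of the 58 s. I pinched the lift tab and eased the gate in 9 mm until it met the rubber buffer. With a light push held, I lifted the bar about 28 mm, swung the gate out slowly, lowered the bar and let go.

**Last checks**
- **Gate:** a line fitted to the leaf in the depth image gives about 1.50 rad. The tool angle during the swing gave about 1.53 and the grip position about 1.51. They differ by up to 0.03 rad, and all are nearly square.
- **Bar:** its end is at 135.6 mm, against 135 mm when level, and the tab top is at about 204 mm, so it is back down on its rest.
- **Gripper:** clear above the gate, with no wrist force beyond noise.
- **Bystanders:** I compared only one depth pixel on each before and after. They agree to within 9 mm: the largest changes are 8.6 mm at the tray and 8.1 mm at the jar. In the final pictures the spool and jar look to be in their places.

**Forces**
- **Buffer:** the most I felt inwards was 8 N at the tool, which I estimate as about 4–5 N on the keeper.
- **Lift:** it met a steady 4–5 N downward with no jam.
- **Rest:** I pressed the bar onto its rest with about 9.6 N for a moment, then released it.

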